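# Raise the telescoping boot post to its second stop and hold it

## Task

Get the telescoping boot post ready for a tall boot. First turn the star handwheel beside it anticlockwise, regrasping as needed, until the steel lug under the wheel comes up against its stop pin, which draws the lock bolt. Then squeeze the button in the post's grip head, pull the post up past its first stop to the second (topmost) stop, and finish while still holding it up there with the button squeezed in; do not let go, and leave the tin, the stone and the heel block where they lie.

Things in the scene. Friction and masses are not known exactly. Their poses are not given: they have to be found in the camera images.
- stand: Fixed stand: steel foot plate 90 x 215 x 12 mm (x, y, z), origin at the centre of its underside, z up. At its y = -60 mm an upright outer tube (39 mm over its collar, top at z 125 mm) holds the telescoping post; at y = +60 mm a grey gear pedestal, 46 mm square, 95 mm tall, carries the handwheel. An 8 mm lock bolt at z 75 mm runs between them. The post's button faces -x.
- wheel_grip (a point): Centre of the black four-lobed star handwheel, on its upright axis, 136 mm above the bench: TCP height for gripping it. 52 mm over opposite lobes (grip across these, from above); lobes 17 mm wide, z 116 to 142 mm; hub 36 mm diameter, top at z 145 mm. Below it (z 102 to 107 mm) a thin steel lug sticks out 35 mm from the axis.
- lock_wheel (a joint): Turn of the handwheel (rad), growing anticlockwise from above. At 0 its lobes lie along the stand's x and y axes. 0 = locked, 2.7 = hard stop, lug against the stop pin. Starts at 0 to 0.5, stays where it is left (friction about 0.12 N m). It draws the lock bolt 6 mm a radian; the bolt frees the post at about 1.6 rad, but the job wants the wheel at its stop.
- grip_head (a point): Black grip head on the inner tube, 28 x 36 x 44 mm (x, y, z), point at its centre, 152 mm above the bench when down; axes as the stand's; low 8 mm rubber pad on top. Grip from above, TCP at this point, fingers closing along its x axis: one pad squeezes the button, the other bears on the back face. 34 mm over button and head, 28 mm squeezed.
- button_face (a point): Centre of the steel release button in the head's -x face, 20 mm wide (y), 28 mm tall (z), standing 6 mm proud of the face; the point moves in with the button.
- squeeze_button (a joint): Travel of the button (m): 0 = out, 0.006 = flush with the head. Spring 1 N at the start, 2.5 N when flush. The catch that locks the post is free only while the button is in by more than 4 mm; when the button is let out, the post sinks and the catch snaps into the stop below.
- post (a joint): Height of the post above its lowest position (m): 0 = down, 0.045 = first stop, 0.090 = second stop, also the hard end of travel. With wheel and button free, the post needs about 5 N to lift (about 0.43 kg and 0.6 N friction) and sinks to the stop below when let go.
- polish_tin: Bystander: round flat tin, 60 mm diameter, 25 mm tall, origin at the centre of its underside. Do not disturb.
- stone: Bystander: dark rubbing stone, 37 x 53 x 18 mm, origin at the centre of its underside. Do not disturb.
- heel: Bystander: heel block, 48 x 26 x 28 mm, origin at the centre of its underside. Do not disturb.

How it is judged:
By the outcome, as a careful person would: the job done as asked, in the order asked, and still so for the second after the job is handed in, while the arm keeps its last pose, push and grip.
It also fails if it takes over 64 s, if anything falls off the work surface, if the arm or the gripper's body presses on something with over 40 N, if the wrist force passes 120 N, or if a joint passes its speed limit or range.

## Robot

A 6-joint arm with a two-finger parallel gripper is mounted at the origin on a cart in front of the work surface, level with it; the furniture and walls round the work are solid. World frame = base frame: x ahead of the robot, y to its left, z up, the work surface at z = 0. Lengths are in mm, angles in rad, forces in N, time in s.
With the tool pointing down it reaches from about 275 to 750 mm from the base axis. Payload 10.2 kg.
Tool frame: the origin (TCP) lies between the finger pads, 19 mm behind the fingertips; this is the grasp point; z points along the fingers, y is the line along which they close (so a half turn about z gives the same grasp; the last joint's range is limited). The gripper opens to 85 mm and grips with 20 to 120 N. Pads are 22 mm wide; open, the fingers measure 114 mm over their backs; the gripper's body (76 mm by 85 mm) begins 54 mm behind the grasp point. The pads swing forward as they close: fully open they stand 13 mm farther back than shut.
Start: joints at [1.021, 0.313, 1.498, -0, 1.331, -0.223], TCP at [168.545, 497.216, 249.994] pointing down, gripper open.
Joint ranges: [-2.94, 2.94], [-0.97, 2.17], [0.19, 2.56], [-1.23, 4.37], [0.02, 3.11], [-2.88, 2.88]. Speed limits (rad/s): [2.39, 2.39, 3.01, 3.14, 3.14, 3.14].

## Interface

Orientations are given as a unit quaternion [w, x, y, z].
In Python, from rig import sense, capture, finish_job gives the robot as it stands. The module is installed in compiled form; this text tells all that it offers.
- The arm moves only by the tool move_arm, never from a script. Its argument "moves" is a list of rows, each an object with "turn": the turn, a rotation vector about the tool's x, y, z in rad, a list of three; "translation": the shift along the tool's x, y, z in mm, a list of three; "hand": the opening, from 0 (shut) to 1 (fully open). In form: [{"turn": [wx, wy, wz], "translation": [x, y, z], "hand": hand}, ...]. A call has 1 to 10 rows; each row shifts and turns the commanded pose from where the row before left it, along the tool's axes as they then stand; what a row does not reach is not made up. A row lasts 1/12 s, in which the tool goes at most 41.7 mm and 7.16 degrees, less where a joint would pass 70% of its speed; a pose out of reach is approached as far as the arm can. A call with a gripper value outside its range is refused whole. The fingers move at their own pace and stop on an object; "grip_force" is the grip in N (left out, the last holds). Time passes only in rows, so rows that do not move let the fingers close. It gives the time, the measured TCP pose, the force, the opening and the grip force at its end, in the units of the state.
- sense(): the state, without advancing time (a new reading comes with each control period).
- capture(name): name is "scene" or "top"; returns a dict with "image" (480x640x3 uint8, blue, green, red), "z_map" (480x640 float32, mm along the optical axis (not along the pixel's ray), 0 where there is no reading), "vertical_fov" (degrees; the focal length in pixels is half the picture's height over the tangent of half this angle, whatever the lens; pixels are square), "cx", "cy" (the principal point, pixels), "R" (3x3) and "t" (3): a world point X has camera coordinates R X + t. Camera axes: x right, y down, z forward; pixel columns grow to the right and rows downward; lengths in mm; the calibration is good to about 2 mm. A picture is of the moment at which its call begins.
- finish_job(): hands the job in; it is judged then, once.
The state is a dict: "time_s": time; "joints": joint angles; "dq": joint speeds; "tau": joint torques, N m; "eef_pos": TCP position; "ee_rot": TCP orientation; "force": force on the tool from outside, world axes, zero at the start; "wrist_torque": the same for the moment, N m; "grip_width": opening from 0.0 (shut) to 1.0 (fully open); "grip_force": force on a finger pad.
Only numpy, scipy, OpenCV 4.12 (cv2) and the standard library are available. Lean on these libraries where they do the work, as an engineer would, in place of code of your own. Each camera call takes 0.05 s, during which the arm holds its last target. There are 200 camera calls.

## Working session

There is one attempt and no reset: what is moved stays moved. The work goes in short steps, Python scripts to look and compute and a tool call to move; the robot and the scene stay as the last step left them, time stands still between calls to the robot, and variables do not carry over. Pictures are saved under pics/ and viewed, at most 10 in all, crops included, and the job is handed in when it is done.

Besides the shell and the picture viewer there is one more tool, called after ">>>" in YAML: its name, and indented under it one key for each argument. move_arm: Moves the arm, as the interface text tells. Its arguments: {"type":"object","properties":{"moves":{"type":"array","items":{"type":"object","properties":{"turn":{"type":"array","items":{"type":"number"}},"translation":{"type":"array","items":{"type":"number"}},"hand":{"type":"number"}}}},"grip_force":{"type":"number"}},"required":["moves"]}

```bash
mkdir -p pics; cat > h.py <<'E'
import numpy as np,cv2
from rig import sense,capture,finish_job
def world(c,u,v,z=None,Z=None):
    "pixel -> world, by depth z (default z_map), or on the plane at height Z"
    f=240/np.tan(np.radians(c['vertical_fov'])/2); R=np.array(c['R']);t=np.array(c['t'])
    d=np.array([(u-c['cx'])/f,(v-c['cy'])/f,1.])
    if Z is None:
        return R.T@(d*(c['z_map'][int(v),int(u)] if z is None else z)-t)
    o=-R.T@t; w=R.T@d
    return o+w*(Z-o[2])/w[2]
def cloud(c):
    f=240/np.tan(np.radians(c['vertical_fov'])/2); R=np.array(c['R']);t=np.array(c['t'])
    v,u=np.mgrid[:480,:640]; z=c['z_map']
    return (np.stack([(u-c['cx'])/f*z,(v-c['cy'])/f*z,z],-1)-t)@R
E
python3 - <<'E'
from h import *
print(sense())
for n in("scene","top"):
    c=capture(n); cv2.imwrite(f"pics/{n}0.png",c['image']); np.savez(f"{n}0.npz",**c)
    print(n,c['vertical_fov'],c['cx'],c['cy'],np.round(c['R'],3).tolist(),np.round(c['t']).tolist())
E
```

```text
{'time_s': 0.0, 'joints': array([ 1.02059290e+00,  3.13419534e-01,  1.49844573e+00,  4.98212821e-07,
        1.33099825e+00, -2.23397655e-01]), 'dq': array([ 2.27956703e-04,  1.94921469e-03,  9.67797221e-05,  1.78001973e-03,
       -8.29548690e-04,  7.74154732e-04]), 'tau': array([-1.28571988e-03, -4.12269044e+01, -2.59750521e+01, -2.33872424e-04,
        4.07196087e-03,  3.15050706e-06]), 'eef_pos': array([168.41815058, 497.00203953, 249.44739755]), 'ee_rot': array([-2.39924012e-04,  1.62676726e-01,  9.86679218e-01, -5.88389753e-04]), 'force': array([ 0.04969404, -0.59918266,  0.25485322]), 'wrist_torque': array([-0.00856851, -0.06021829,  0.00425503]), 'grip_force': 0.0, 'grip_width': 1.0021486500593175}
scene 46.46026759348728 327.9120655338631 232.1004305830083 [[-0.692, -0.722, -0.003], [-0.524, 0.505, -0.686], [0.497, -0.473, -0.728]] [337.0, 373.0, 648.0]
top 52.2600395217811 315.4050230354457 236.7556965367246 [[0.024, -1.0, 0.012], [-0.984, -0.025, -0.177], [0.177, -0.007, -0.984]] [-89.0, 545.0, 860.0]
```

View pics/scene0.png

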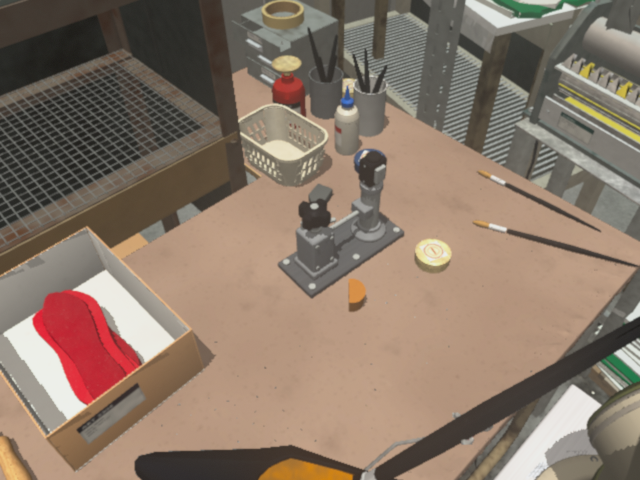

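View pics/top0.png

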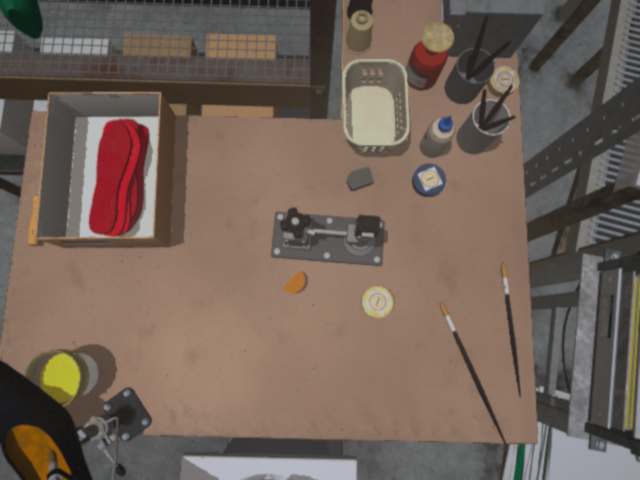

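Scene: the stand is at about (345,235), with the wheel at (314,213), the head at (371,163) and the heel at (357,293). Top: the plate spans about (272,210) to (384,265), with the wheel at (293,222) on the left (+y) and the head at (368,228). The stone is at (360,178), the orange heel at (295,283) and the tin at (377,302). Next I'll take an enlarged crop and measurements.

```bash
python3 - <<'E'
from h import *
c=dict(np.load("top0.npz")); P=cloud(c)
cv2.imwrite("pics/top_crop.png",cv2.resize(c['image'][165:315,260:420],None,fx=5,fy=4*1.0,interpolation=cv2.INTER_CUBIC) if 0 else cv2.resize(c['image'][190:280,265:395],None,fx=6,fy=6,interpolation=cv2.INTER_CUBIC))
for n in("top","scene"):
    c=dict(np.load(n+"0.npz"));P=cloud(c)
    near=(abs(P[...,0]-500)<150)&(abs(P[...,1]-0)<200)if 0 else None
    u,v=((328,238) if n=="top" else (345,250))
    ctr=P[v,u]; print(n,ctr)
    d=np.linalg.norm(P[...,:2]-ctr[:2],axis=-1)<125
    for a,b in((8,16),(20,40),(116,150),(150,172),(172,190)):
        m=d&(P[...,2]>a)&(P[...,2]<b); p=P[m]
        if len(p)<5: continue
        if a==116:
            for s in (1,-1):
                q=p[s*(p[:,1]-ctr[1])>0]
                if len(q): print(a,s,len(q),q.mean(0).round(1),q.min(0).round(1),q.max(0).round(1))
        else:
            r=cv2.minAreaRect(p[:,:2].astype(np.float32))
            print(a,b,len(p),p.mean(0).round(1),p.min(0).round(1),p.max(0).round(1),np.round(r[0],1),np.round(r[1],1),r[2])
E
```

```text
top [551.2867029  -99.88800422  12.71528124]
8 16 2750 [545.1 -98.7  12.4] [ 501.5 -208.8    8. ] [669.9   9.5  16. ] [ 589.1 -101.8] [214.9 165.1] 86.76763153076172
20 40 685 [505.8 -88.6  27.2] [ 444.8 -188.    20. ] [665.7 -12.   39.8] [555.5 -99.7] [218.2 176.2] 1.4739331007003784
116 1 572 [553.4 -40.  141.7] [529.6 -64.9 120.7] [580.4 -14.5 149. ]
116 -1 81 [ 537.5 -151.4  132.5] [ 528.6 -175.   117.1] [ 561.2 -140.3  150. ]
150 172 128 [ 535.6 -154.8  163.7] [ 528.4 -178.3  150. ] [562.9 -38.4 171.9] [ 541.7 -109.3] [ 34.4 139.8] 4.032884120941162
172 190 356 [ 547.7 -158.8  177.9] [ 534.4 -176.3  172. ] [ 562.2 -142.2  184.7] [ 548.3 -159.3] [27.9 34.1] 0.2434387505054474
scene [546.43916068 -97.62426015   9.82411428]
8 16 2747 [539.7 -84.1  11.8] [ 441.  -204.6    8. ] [604.4  12.4  16. ] [521.1 -95.6] [215.6 155.7] 86.35357666015625
20 40 1277 [516.6 -78.3  27.4] [ 440.9 -189.2   20. ] [584.3  -9.8  40. ] [512.3 -99.6] [182.6 138.2] 87.96635437011719
116 1 772 [551.6 -32.7 137.1] [530.9 -62.6 116.5] [581.2 -11.3 148.2]
116 -1 387 [ 543.  -147.3  132.3] [ 529.8 -174.5  116. ] [ 565.2 -138.   149.7]
150 172 334 [ 541.2 -149.2  161.9] [ 529.6 -176.   150.2] [ 565.  -137.1  171.9] [ 543. -153.] [42.8 28. ] 58.017704010009766
172 190 267 [ 547.5 -153.2  177.4] [ 536.5 -174.1  172.1] [ 564.6 -138.1  183.9] [ 550.1 -156.5] [35.2 28.1] 85.82176971435547
```

View pics/top_crop.png

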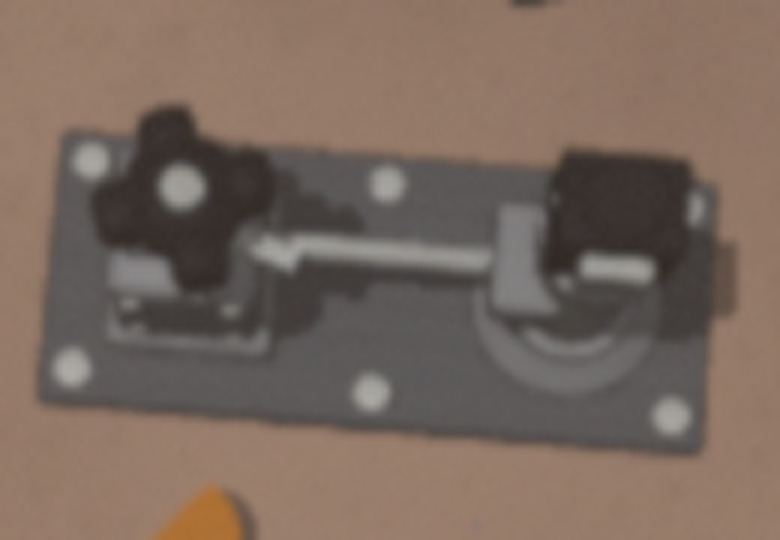

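```bash
python3 - <<'E'
from h import *
c=dict(np.load("top0.npz"))
W=lambda x,y,Z:world(c,265+(x-2.5)/6,190+(y-2.5)/6,Z=Z)[:2]
k=[W(*p,12) for p in((65,131),(718,183),(703,452),(40,403))]
ctr=np.mean(k,0); yv=(k[0]+k[3]-k[1]-k[2])/2; yaw=np.arctan2(-yv[0],yv[1])
print("stand",ctr.round(1),np.linalg.norm(yv),np.linalg.norm(k[0]-k[3]),"yaw",yaw)
R=np.array([[np.cos(yaw),-np.sin(yaw)],[np.sin(yaw),np.cos(yaw)]])
print("pred wheel",ctr+R@[0,60],"head",ctr+R@[0,-60])
print("hub",W(182,186,145),"tip lobes")
L=[W(*p,142) for p in((168,106),(274,175),(200,292),(94,212))]
m=np.mean(L,0);print(m)
for a in L: d=a-m; print(a.round(1),np.linalg.norm(d).round(1),(np.arctan2(d[1],d[0])-yaw).round(3))
print("head top",W(625,165,174),W(620,210,174))
s=cv2.imread("pics/scene0.png")
cv2.imwrite("pics/scene_crop.png",cv2.resize(s[140:300,270:415],None,fx=3.7,fy=3.7,interpolation=cv2.INTER_CUBIC))
for n in("top","scene"):
    P=cloud(dict(np.load(n+"0.npz"))); q=P.reshape(-1,3)
    m=(abs(q[:,0]-553)<12)&(abs(q[:,1]+40)<12)&(q[:,2]>130); print(n,'hub z',np.percentile(q[m,2],[50,95]))
    m=(q[:,2]>180)&(abs(q[:,0]-548)<30)&(abs(q[:,1]+157)<30); print('pad',q[m].mean(0),m.sum())
E
```

```text
stand [ 551.2 -100.2] 212.79673654369753 89.49587193860759 yaw -0.052107355969909695
pred wheel [554.34473819 -40.32217393] head [ 548.0946847  -160.15930019]
hub [555.81777121 -39.70059921] tip lobes
[553.63051114 -40.24370125]
[579.3 -35. ] 26.2 0.255
[560.3 -65.2] 25.8 -1.258
[526.6 -45.5] 27.6 -2.897
[548.4 -15.3] 25.5 1.829
head top [ 558.5150829  -159.54322311] [ 546.1341476  -158.25586201]
top hub z [144.62556614 147.9577439 ]
pad [ 548.38851461 -159.48174947  182.06062987] 144
scene hub z [143.9122729  146.69323044]
pad [ 549.6440047  -156.35227263  181.71962733] 94
```

View pics/scene_crop.png

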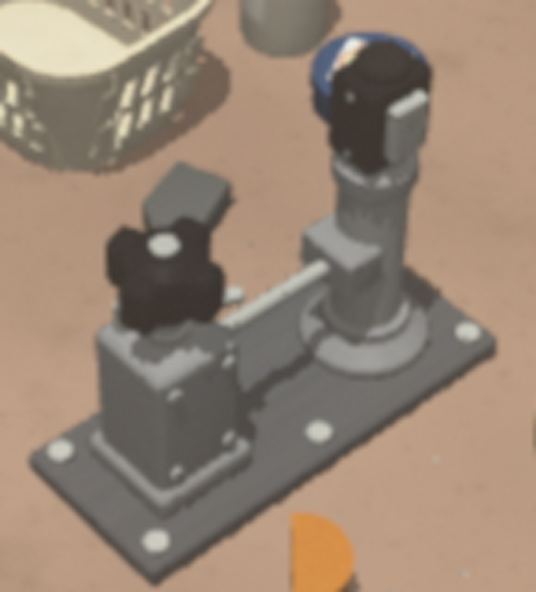

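>>> move_arm:
  moves:
    - {"turn":[0,0,0],"translation":[-26.9,-19.25,0],"hand":1}
    - {"turn":[0,0,0],"translation":[-26.9,-19.25,0],"hand":1}
    - {"turn":[0,0,0],"translation":[-26.9,-19.25,0],"hand":1}
    - {"turn":[0,0,0],"translation":[-26.9,-19.25,0],"hand":1}
    - {"turn":[0,0,0],"translation":[-26.9,-19.25,0],"hand":1}
    - {"turn":[0,0,0],"translation":[-26.9,-19.25,0],"hand":1}
    - {"turn":[0,0,0],"translation":[-26.9,-19.25,0],"hand":1}
    - {"turn":[0,0,0],"translation":[-26.9,-19.25,0],"hand":1}
    - {"turn":[0,0,0],"translation":[-26.9,-19.25,0],"hand":1}
    - {"turn":[0,0,0],"translation":[-26.9,-19.25,0],"hand":1}

```text
time_s: 0.93
eef_pos: [362.0, 227.1, 249.9]
ee_rot: [-0.0, 0.163, 0.987, -0.0]
force: [0.6, 0.4, 0.5]
grip_width: 1.0
grip_force: 0.0
```

>>> move_arm:
  moves:
    - {"turn":[0,0,0],"translation":[-26.9,-19.25,0],"hand":1}
    - {"turn":[0,0,0],"translation":[-26.9,-19.25,0],"hand":1}
    - {"turn":[0,0,0],"translation":[-26.9,-19.25,0],"hand":1}
    - {"turn":[0,0,0],"translation":[-26.9,-19.25,0],"hand":1}
    - {"turn":[0,0,0],"translation":[-26.9,-19.25,0],"hand":1}
    - {"turn":[0,0,0],"translation":[-26.9,-19.25,0],"hand":1}
    - {"turn":[0,0,0],"translation":[-26.9,-19.25,0],"hand":1}
    - {"turn":[0,0,0],"translation":[-26.9,-19.25,0],"hand":1}
    - {"turn":[0,0,0],"translation":[-26.9,-19.25,0],"hand":1}
    - {"turn":[0,0,0],"translation":[-26.9,-19.25,0],"hand":1}

```text
time_s: 1.77
eef_pos: [555.1, -41.6, 249.6]
ee_rot: [-0.0, 0.163, 0.987, 0.0]
force: [-0.2, -0.2, 0.1]
grip_width: 1.0
grip_force: 0.0
```

>>> move_arm:
  moves:
    - {"turn":[0,0,0.12],"translation":[0,0,0],"hand":1}
    - {"turn":[0,0,0.12],"translation":[0,0,0],"hand":1}
    - {"turn":[0,0,0.12],"translation":[0,0,0],"hand":1}
    - {"turn":[0,0,0.12],"translation":[0,0,0],"hand":1}
    - {"turn":[0,0,0.12],"translation":[0,0,0],"hand":1}
    - {"turn":[0,0,0.12],"translation":[0,0,0],"hand":1}
    - {"turn":[0,0,0.12],"translation":[0,0,0],"hand":1}
    - {"turn":[0,0,0.12],"translation":[0,0,0],"hand":1}
    - {"turn":[0,0,0.12],"translation":[0,0,0],"hand":1}
    - {"turn":[0,0,0.12],"translation":[0,0,0],"hand":1}

```text
time_s: 2.6
eef_pos: [554.3, -40.1, 249.6]
ee_rot: [-0.0, 0.694, 0.72, -0.0]
force: [0.3, -1.4, 0.4]
grip_width: 1.002
grip_force: 0.0
```

>>> move_arm:
  moves:
    - {"turn":[0,0,0.12],"translation":[0,0,0],"hand":1}
    - {"turn":[0,0,0.12],"translation":[0,0,0],"hand":1}
    - {"turn":[0,0,0.12],"translation":[0,0,0],"hand":1}
    - {"turn":[0,0,0.12],"translation":[0,0,0],"hand":1}
    - {"turn":[0,0,0.12],"translation":[0,0,0],"hand":1}
    - {"turn":[0,0,0.12],"translation":[0,0,0],"hand":1}
    - {"turn":[0,0,0.12],"translation":[0,0,0],"hand":1}
    - {"turn":[0,0,0.12],"translation":[0,0,0],"hand":1}
    - {"turn":[0,0,0.12],"translation":[0,0,0],"hand":1}
    - {"turn":[0,0,0.12],"translation":[0,0,0],"hand":1}

```text
time_s: 3.43
eef_pos: [554.4, -40.1, 249.6]
ee_rot: [-0.0, 0.979, 0.203, -0.0]
force: [0.3, 0.3, -0.2]
grip_width: 1.0
grip_force: 0.0
```

>>> move_arm:
  moves:
    - {"turn":[0,0,0.1],"translation":[0,0,0],"hand":1}
    - {"turn":[0,0,0.1],"translation":[0,0,0],"hand":1}
    - {"turn":[0,0,0],"translation":[0,0,0],"hand":1}
    - {"turn":[0,0,0],"translation":[0,0,0],"hand":1}

```text
time_s: 3.77
eef_pos: [554.4, -40.1, 249.7]
ee_rot: [-0.0, 0.994, 0.109, -0.0]
force: [0.3, -0.3, -0.3]
grip_width: 0.998
grip_force: 0.0
```

```bash
cat >> h.py <<'E'
from scipy.spatial.transform import Rotation as Ro
def st(goal=None):
    s=sense(); q=s['ee_rot']; M=Ro.from_quat([q[1],q[2],q[3],q[0]]).as_matrix()
    print('t',round(s['time_s'],2),'p',s['eef_pos'].round(1),'phi(y)',np.arctan2(M[1,1],M[0,1]).round(3),'z',M[:,2].round(3),'q',s['joints'].round(2),'F',s['force'].round(1),'T',s['wrist_torque'].round(2),'gw',round(s['grip_width'],3),'gf',round(s['grip_force'],1))
    if goal is not None: print('tool delta',(M.T@(np.array(goal)-s['eef_pos'])).round(1))
E
python3 -c "
from h import *
st((554,-40.2,136))"
```

```text
t 3.77 p [554.4 -40.1 249.7] phi(y) -1.353 z [-0.001  0.    -1.   ] q [-0.28  0.38  1.4  -0.    1.36  1.07] F [ 0.3 -0.3 -0.3] T [-0.04  0.   -0.06] gw 0.998 gf 0.0
tool delta [ -0.3   0.  113.7]
```

>>> move_arm:
  moves:
    - {"turn":[0,0,0],"translation":[0,0,18],"hand":1}
    - {"turn":[0,0,0],"translation":[0,0,18],"hand":1}
    - {"turn":[0,0,0],"translation":[0,0,18],"hand":1}
    - {"turn":[0,0,0],"translation":[0,0,15],"hand":1}
    - {"turn":[0,0,0],"translation":[0,0,12],"hand":1}
    - {"turn":[0,0,0],"translation":[0,0,12],"hand":1}
    - {"turn":[0,0,0],"translation":[0,0,10],"hand":1}
    - {"turn":[0,0,0],"translation":[0,0,10],"hand":1}
    - {"turn":[0,0,0],"translation":[0,0,0],"hand":1}

```text
time_s: 4.52
eef_pos: [553.7, -39.9, 135.1]
ee_rot: [-0.001, 0.994, 0.108, -0.001]
force: [-0.6, 0.1, 0.2]
grip_width: 1.002
grip_force: 0.0
```

>>> move_arm:
  grip_force: 50
  moves:
    - {"turn":[0,0,0],"translation":[0,0,0],"hand":0.55}
    - {"turn":[0,0,0],"translation":[0,0,0],"hand":0.5}
    - {"turn":[0,0,0],"translation":[0,0,0],"hand":0.5}
    - {"turn":[0,0,0],"translation":[0,0,0],"hand":0.5}
    - {"turn":[0,0,0],"translation":[0,0,0],"hand":0.5}
    - {"turn":[0,0,0],"translation":[0,0,0],"hand":0.5}

```text
time_s: 5.02
eef_pos: [554.7, -39.5, 138.2]
ee_rot: [-0.0, 0.994, 0.107, 0.001]
force: [-2.3, 2.9, 6.6]
grip_width: 0.603
grip_force: 52.4
```

```bash
python3 -c "
from h import *
st((554,-40.2,136))"
```

```text
t 5.02 p [554.7 -39.5 138.2] phi(y) -1.356 z [ 0.001  0.001 -1.   ] q [-0.28  0.49  1.55  0.    1.1   1.07] F [-2.3  2.9  6.6] T [ 0.98  0.38 -0.  ] gw 0.603 gf 52.4
tool delta [-0.8  0.5  2.2]
```

>>> move_arm:
  grip_force: 60
  moves:
    - {"turn":[0,0,-0.05],"translation":[0,0,0],"hand":0.5}
    - {"turn":[0,0,-0.08],"translation":[0,0,0],"hand":0.5}
    - {"turn":[0,0,-0.08],"translation":[0,0,0],"hand":0.5}
    - {"turn":[0,0,-0.08],"translation":[0,0,0],"hand":0.5}
    - {"turn":[0,0,-0.08],"translation":[0,0,0],"hand":0.5}
    - {"turn":[0,0,-0.08],"translation":[0,0,0],"hand":0.5}

```text
time_s: 5.52
eef_pos: [555.1, -40.4, 138.3]
ee_rot: [0.001, 0.945, 0.328, 0.001]
force: [1.3, -2.9, 4.4]
grip_width: 0.595
grip_force: 61.4
```

```bash
python3 -c "
from h import *
st((554,-40.2,136))"
```

```text
t 5.52 p [555.1 -40.4 138.3] phi(y) -0.902 z [ 0.002 -0.001 -1.   ] q [-0.28  0.49  1.55  0.    1.1   0.62] F [ 1.3 -2.9  4.4] T [ 0.21  0.19 -0.13] gw 0.595 gf 61.4
tool delta [-0.7 -0.9  2.3]
```

>>> move_arm:
  moves:
    - {"turn":[0,0,-0.08],"translation":[0,0,0],"hand":0.5}
    - {"turn":[0,0,-0.08],"translation":[0,0,0],"hand":0.5}
    - {"turn":[0,0,-0.08],"translation":[0,0,0],"hand":0.5}
    - {"turn":[0,0,-0.08],"translation":[0,0,0],"hand":0.5}
    - {"turn":[0,0,-0.08],"translation":[0,0,0],"hand":0.5}
    - {"turn":[0,0,-0.08],"translation":[0,0,0],"hand":0.5}
    - {"turn":[0,0,-0.08],"translation":[0,0,0],"hand":0.5}
    - {"turn":[0,0,-0.08],"translation":[0,0,0],"hand":0.5}
    - {"turn":[0,0,-0.08],"translation":[0,0,0],"hand":0.5}
    - {"turn":[0,0,-0.08],"translation":[0,0,0],"hand":0.5}

```text
time_s: 6.35
eef_pos: [556.7, -41.4, 138.4]
ee_rot: [0.003, 0.742, 0.67, 0.002]
force: [13.5, -5.8, -3.0]
grip_width: 0.595
grip_force: 62.5
```

>>> move_arm:
  moves:
    - {"turn":[0,0,-0.08],"translation":[0,0,0],"hand":0.5}
    - {"turn":[0,0,-0.08],"translation":[0,0,0],"hand":0.5}
    - {"turn":[0,0,-0.08],"translation":[0,0,0],"hand":0.5}
    - {"turn":[0,0,-0.08],"translation":[0,0,0],"hand":0.5}
    - {"turn":[0,0,-0.08],"translation":[0,0,0],"hand":0.5}
    - {"turn":[0,0,-0.08],"translation":[0,0,0],"hand":0.5}
    - {"turn":[0,0,-0.08],"translation":[0,0,0],"hand":0.5}
    - {"turn":[0,0,-0.08],"translation":[0,0,0],"hand":0.5}

```text
time_s: 7.02
eef_pos: [558.2, -41.2, 138.5]
ee_rot: [0.005, 0.494, 0.869, 0.001]
force: [23.7, -2.3, -7.3]
grip_width: 0.59
grip_force: 63.4
```

```bash
python3 -c "
from h import *
st((554,-40.2,136))"
```

```text
t 7.02 p [558.2 -41.2 138.5] phi(y) 0.538 z [ 0.011 -0.003 -1.   ] q [-0.28  0.49  1.54  0.    1.09 -0.82] F [23.7 -2.3 -7.3] T [-0.85 -2.37 -0.11] gw 0.59 gf 63.4
tool delta [ 3.  -3.1  2.4]
```

>>> move_arm:
  moves:
    - {"turn":[0,0,0],"translation":[-1.2,1,0],"hand":0.5}
    - {"turn":[0,0,0],"translation":[-1.2,1,0],"hand":0.5}
    - {"turn":[0,0,-0.06],"translation":[0,0,0],"hand":0.5}
    - {"turn":[0,0,-0.06],"translation":[0,0,0],"hand":0.5}
    - {"turn":[0,0,-0.06],"translation":[0,0,0],"hand":0.5}
    - {"turn":[0,0,-0.06],"translation":[0,0,0],"hand":0.5}
    - {"turn":[0,0,-0.06],"translation":[0,0,0],"hand":0.5}

```text
time_s: 7.6
eef_pos: [559.1, -40.8, 138.4]
ee_rot: [0.003, 0.359, 0.933, 0.001]
force: [8.7, 5.3, 1.6]
grip_width: 0.593
grip_force: 64.2
```

```bash
python3 -c "
from h import *
st((557,-39.5,136))"
```

```text
t 7.6 p [559.1 -40.8 138.4] phi(y) 0.837 z [ 0.005 -0.    -1.   ] q [-0.28  0.5   1.54  0.    1.1  -1.12] F [8.7 5.3 1.6] T [ 0.35 -0.78 -0.21] gw 0.593 gf 64.2
tool delta [ 2.4 -0.5  2.4]
```

>>> move_arm:
  moves:
    - {"turn":[0,0,-0.04],"translation":[0,0,0],"hand":0.5}
    - {"turn":[0,0,-0.04],"translation":[0,0,0],"hand":0.5}
    - {"turn":[0,0,-0.04],"translation":[0,0,0],"hand":0.5}
    - {"turn":[0,0,-0.04],"translation":[0,0,0],"hand":0.5}

```text
time_s: 7.93
eef_pos: [559.3, -40.5, 138.5]
ee_rot: [0.003, 0.283, 0.959, 0.001]
force: [10.6, 6.8, 0.1]
grip_width: 0.594
grip_force: 64.1
```

```bash
python3 -c "
from h import *
st()"
```

```text
t 7.93 p [559.3 -40.5 138.5] phi(y) 0.996 z [ 0.006  0.    -1.   ] q [-0.28  0.5   1.54  0.    1.1  -1.28] F [10.6  6.8  0.1] T [ 0.54 -1.06 -0.15] gw 0.594 gf 64.1
```

>>> move_arm:
  moves:
    - {"turn":[0,0,-0.03],"translation":[0,0,0],"hand":0.5}
    - {"turn":[0,0,-0.03],"translation":[0,0,0],"hand":0.5}
    - {"turn":[0,0,-0.03],"translation":[0,0,0],"hand":0.5}

```text
time_s: 8.18
eef_pos: [560.5, -40.8, 138.3]
ee_rot: [0.005, 0.242, 0.97, 0.001]
force: [15.6, 5.5, -6.5]
grip_width: 0.591
grip_force: 64.0
```

```bash
python3 -c "
from h import *
st()"
```

```text
t 8.18 p [560.5 -40.8 138.3] phi(y) 1.082 z [ 0.01   0.001 -1.   ] q [-0.28  0.5   1.54  0.    1.1  -1.37] F [15.6  5.5 -6.5] T [ 0.55 -2.52 -2.33] gw 0.591 gf 64.0
```

>>> move_arm:
  moves:
    - {"turn":[0,0,-0.02],"translation":[0,0,0],"hand":0.5}
    - {"turn":[0,0,0],"translation":[0,0,0],"hand":0.5}

```text
time_s: 8.35
eef_pos: [561.0, -41.0, 138.4]
ee_rot: [0.005, 0.233, 0.972, 0.002]
force: [19.7, 4.2, -6.6]
grip_width: 0.594
grip_force: 64.5
```

```bash
python3 -c "
from h import *
st()"
```

```text
t 8.35 p [561.  -41.  138.4] phi(y) 1.1 z [ 0.011  0.001 -1.   ] q [-0.28  0.5   1.54  0.    1.1  -1.39] F [19.7  4.2 -6.6] T [ 0.33 -3.03 -1.96] gw 0.594 gf 64.5
```

>>> move_arm:
  moves:
    - {"turn":[0,0,0],"translation":[0,0,0],"hand":1}
    - {"turn":[0,0,0],"translation":[0,0,0],"hand":1}
    - {"turn":[0,0,0],"translation":[0,0,0],"hand":1}
    - {"turn":[0,0,0],"translation":[0,0,0],"hand":1}
    - {"turn":[0,0,0],"translation":[0,0,-15],"hand":1}
    - {"turn":[0,0,0],"translation":[0,0,-30],"hand":1}
    - {"turn":[0,0,0],"translation":[0,0,-35],"hand":1}
    - {"turn":[0,0,0],"translation":[0,0,-35],"hand":1}
    - {"turn":[0,0,0],"translation":[0,0,0],"hand":1}

```text
time_s: 9.1
eef_pos: [559.2, -41.7, 259.1]
ee_rot: [0.006, 0.231, 0.973, -0.0]
force: [-0.6, -0.7, 1.2]
grip_width: 1.002
grip_force: 0.0
```

```bash
python3 -c "
from h import *
st((550,-158.5,242))
c=capture('scene');np.savez('s1.npz',**c);cv2.imwrite('pics/s1.png',cv2.resize(c['image'][140:300,270:415],None,fx=3.7,fy=3.7,interpolation=cv2.INTER_CUBIC))"
```

```text
t 9.1 p [559.2 -41.7 259.1] phi(y) 1.104 z [ 0.011 -0.003 -1.   ] q [-0.28  0.38  1.38 -0.    1.37 -1.39] F [-0.6 -0.7  1.2] T [ 0.01  0.03 -0.01] gw 1.002 gf 0.0
tool delta [ -44.1 -108.5   17.4]
```

View pics/s1.png

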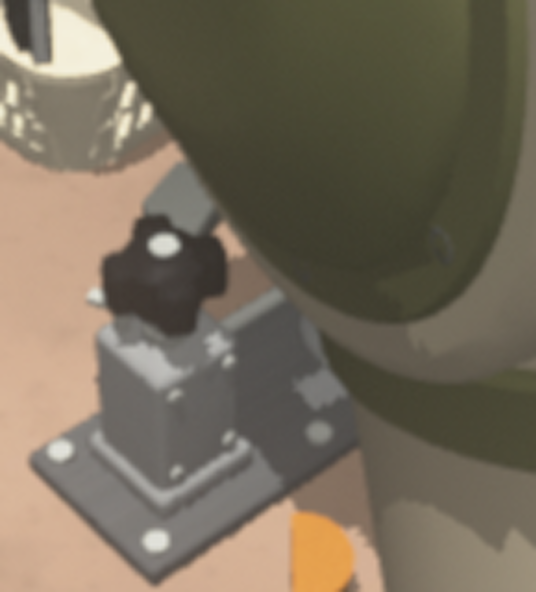

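```bash
python3 -c "
from h import *
for n,p,yaw in(('scene0',(240,293),-.052),('s1',(90,297),-.052)):
    c=dict(np.load(n+'.npz')); w=world(c,270+p[0]/3.7,140+p[1]/3.7,Z=104.5)
    d=w[:2]-[556,-39.5]; print(n,w,np.hypot(*d),np.arctan2(d[1],d[0])-yaw)
"
```

```text
scene0 [545.07222505 -71.20278236 104.5       ] 33.53330694648117 -1.8507368529486836
s1 [587.36770599 -23.8839428  104.5       ] 35.03989471131943 0.5139170548559158
```

>>> move_arm:
  moves:
    - {"turn":[0,0,0],"translation":[-9,-21.7,0],"hand":1}
    - {"turn":[0,0,0],"translation":[-9,-21.7,0],"hand":1}
    - {"turn":[0,0,0],"translation":[-9,-21.7,0],"hand":1}
    - {"turn":[0,0,0],"translation":[-9,-21.7,0],"hand":1}
    - {"turn":[0,0,0],"translation":[-9,-21.7,0],"hand":1}

```text
time_s: 9.57
eef_pos: [548.2, -159.2, 250.8]
ee_rot: [-0.001, 0.231, 0.973, 0.0]
force: [0.8, 0.6, -0.6]
grip_width: 0.999
grip_force: 0.0
```

>>> move_arm:
  moves:
    - {"turn":[0,0,0.116],"translation":[0,0,0],"hand":1}
    - {"turn":[0,0,0.116],"translation":[0,0,0],"hand":1}
    - {"turn":[0,0,0.116],"translation":[0,0,0],"hand":1}
    - {"turn":[0,0,0.116],"translation":[0,0,0],"hand":1}
    - {"turn":[0,0,0.116],"translation":[0,0,0],"hand":1}
    - {"turn":[0,0,0.116],"translation":[0,0,0],"hand":1}
    - {"turn":[0,0,0.116],"translation":[0,0,0],"hand":1}
    - {"turn":[0,0,0.116],"translation":[0,0,0],"hand":1}
    - {"turn":[0,0,0.116],"translation":[0,0,0],"hand":1}
    - {"turn":[0,0,0.112],"translation":[0,0,0],"hand":1}

```text
time_s: 10.4
eef_pos: [548.4, -158.1, 250.8]
ee_rot: [-0.001, 0.727, 0.686, -0.0]
force: [-0.1, 0.2, -0.9]
grip_width: 1.003
grip_force: 0.0
```

>>> move_arm:
  moves:
    - {"turn":[0,0,0],"translation":[0,0,0],"hand":1}
    - {"turn":[0,0,0],"translation":[0,0,0],"hand":1}

```text
time_s: 10.57
eef_pos: [548.5, -158.2, 251.1]
ee_rot: [-0.001, 0.724, 0.69, -0.0]
force: [-0.1, -1.0, -0.8]
grip_width: 1.001
grip_force: 0.0
```

```bash
python3 -c "
from h import *
st((550,-158.8,152))
s=sense();q=s['ee_rot'];M=Ro.from_quat([q[1],q[2],q[3],q[0]])
p=-.052;G=np.array([[-np.sin(p),np.cos(p),0],[np.cos(p),np.sin(p),0],[0,0,-1]]).T
print((M.inv()*Ro.from_matrix(G)).as_rotvec().round(4))
c=capture('top');cv2.imwrite('pics/t1.png',cv2.resize(c['image'][165:285,245:405],None,fx=5,fy=5,interpolation=cv2.INTER_CUBIC))"
```

```text
t 10.57 p [ 548.5 -158.2  251.1] phi(y) -0.049 z [-0.001  0.001 -1.   ] q [-0.49  0.41  1.35 -0.    1.38 -0.44] F [-0.1 -1.  -0.8] T [-0.    0.01 -0.02] gw 1.001 gf 0.0
tool delta [-0.6  1.7 99.1]
[-0.0014 -0.0006  0.0033]
```

View pics/t1.png

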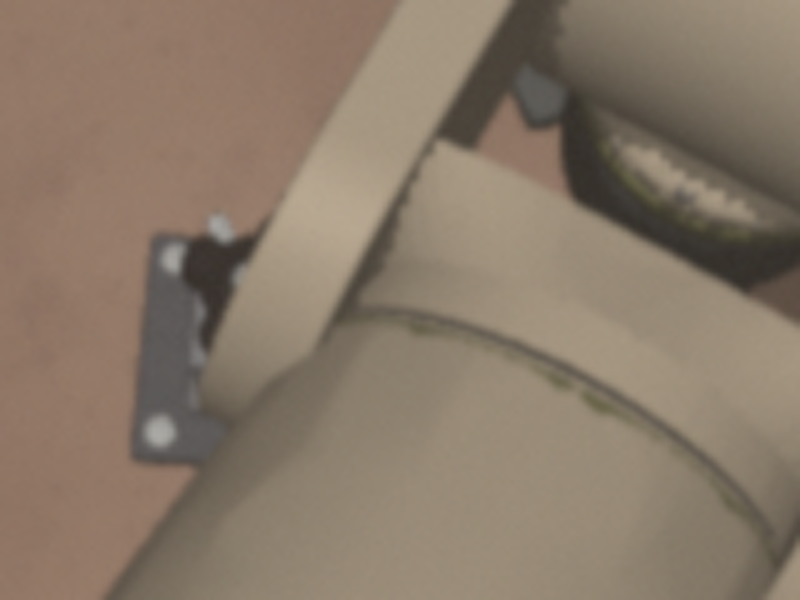

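The arm hides most of the stand. The lug tip shows at (218,228), beside the black lobe at (210,262), in its end position. I'm descending onto the head now.

>>> move_arm:
  moves:
    - {"turn":[0,0,0],"translation":[-0.5,1.5,17],"hand":1}
    - {"turn":[0,0,0],"translation":[0,0,18],"hand":1}
    - {"turn":[0,0,0],"translation":[0,0,16],"hand":1}
    - {"turn":[0,0,0],"translation":[0,0,14],"hand":1}
    - {"turn":[0,0,0],"translation":[0,0,12],"hand":1}
    - {"turn":[0,0,0],"translation":[0,0,12],"hand":1}
    - {"turn":[0,0,0],"translation":[0,0,10],"hand":1}
    - {"turn":[0,0,0],"translation":[0,0,0],"hand":1}

```text
time_s: 11.28
eef_pos: [549.4, -158.5, 150.8]
ee_rot: [-0.002, 0.725, 0.689, -0.001]
force: [0.2, 0.3, -1.9]
grip_width: 0.998
grip_force: 0.0
```

>>> move_arm:
  grip_force: 40
  moves:
    - {"turn":[0,0,0],"translation":[0,0,0],"hand":0.6}
    - {"turn":[0,0,0],"translation":[0,0,0],"hand":0.45}
    - {"turn":[0,0,0],"translation":[0,0,0],"hand":0.3}
    - {"turn":[0,0,0],"translation":[0,0,0],"hand":0.2}
    - {"turn":[0,0,0],"translation":[0,0,0],"hand":0.2}
    - {"turn":[0,0,0],"translation":[0,0,0],"hand":0.2}
    - {"turn":[0,0,0],"translation":[0,0,0],"hand":0.2}
    - {"turn":[0,0,0],"translation":[0,0,0],"hand":0.2}

```text
time_s: 11.95
eef_pos: [550.6, -159.0, 153.7]
ee_rot: [0.001, 0.725, 0.688, 0.0]
force: [1.4, 0.8, 4.7]
grip_width: 0.323
grip_force: 42.5
```

```bash
python3 -c "
from h import *
st((550,-158.8,152))"
```

```text
t 11.95 p [ 550.6 -159.   153.7] phi(y) -0.052 z [ 0.001 -0.001 -1.   ] q [-0.49  0.51  1.48  0.    1.16 -0.43] F [1.4 0.8 4.7] T [ 0.13  0.02 -0.2 ] gw 0.323 gf 42.5
tool delta [ 0.1 -0.6  1.7]
```

>>> move_arm:
  moves:
    - {"turn":[0,0,0],"translation":[0,0,-4],"hand":0.2}
    - {"turn":[0,0,0],"translation":[0,0,-5],"hand":0.2}
    - {"turn":[0,0,0],"translation":[0,0,-6],"hand":0.2}
    - {"turn":[0,0,0],"translation":[0,0,0],"hand":0.2}

```text
time_s: 12.28
eef_pos: [550.6, -159.0, 168.3]
ee_rot: [0.0, 0.725, 0.688, 0.0]
force: [5.2, -0.7, -3.0]
grip_width: 0.321
grip_force: 41.4
```

```bash
python3 -c "
from h import *
st((550,-158.8,152))"
```

```text
t 12.28 p [ 550.6 -159.   168.3] phi(y) -0.052 z [ 0.001 -0.    -1.   ] q [-0.49  0.49  1.46  0.    1.19 -0.43] F [ 5.2 -0.7 -3. ] T [-0.09 -0.56 -0.17] gw 0.321 gf 41.4
tool delta [ 0.2 -0.6 16.3]
```

>>> move_arm:
  moves:
    - {"turn":[0,0,0],"translation":[0,0,-7],"hand":0.2}
    - {"turn":[0,0,0],"translation":[0,0,-7],"hand":0.2}
    - {"turn":[0,0,0],"translation":[0,0,-7],"hand":0.2}
    - {"turn":[0,0,0],"translation":[0,0,-7],"hand":0.2}
    - {"turn":[0,0,0],"translation":[0,0,-7],"hand":0.2}
    - {"turn":[0,0,0],"translation":[0,0,-7],"hand":0.2}
    - {"turn":[0,0,0],"translation":[0,0,-7],"hand":0.2}
    - {"turn":[0,0,0],"translation":[0,0,-7],"hand":0.2}
    - {"turn":[0,0,0],"translation":[0,0,-7],"hand":0.2}
    - {"turn":[0,0,0],"translation":[0,0,-5],"hand":0.2}

```text
time_s: 13.12
eef_pos: [550.6, -158.9, 235.7]
ee_rot: [0.0, 0.725, 0.688, 0.0]
force: [6.7, -1.0, -6.0]
grip_width: 0.32
grip_force: 41.3
```

>>> move_arm:
  moves:
    - {"turn":[0,0,0],"translation":[0,0,-2],"hand":0.2}
    - {"turn":[0,0,0],"translation":[0,0,-2],"hand":0.2}
    - {"turn":[0,0,0],"translation":[0,0,0],"hand":0.2}

```text
time_s: 13.37
eef_pos: [550.6, -159.0, 239.6]
ee_rot: [0.0, 0.725, 0.688, 0.0]
force: [5.6, -2.0, -3.2]
grip_width: 0.326
grip_force: 41.5
```

```bash
python3 -c "
from h import *
st((550,-158.8,243.7))"
```

```text
t 13.37 p [ 550.6 -159.   239.6] phi(y) -0.052 z [ 0.001 -0.    -1.   ] q [-0.49  0.43  1.36  0.    1.35 -0.43] F [ 5.6 -2.  -3.2] T [-0.17 -0.83 -0.18] gw 0.326 gf 41.5
tool delta [ 0.1 -0.6 -4.1]
```

>>> move_arm:
  moves:
    - {"turn":[0,0,0],"translation":[0,0,-1.5],"hand":0.2}
    - {"turn":[0,0,0],"translation":[0,0,-1.5],"hand":0.2}
    - {"turn":[0,0,0],"translation":[0,0,-1.5],"hand":0.2}
    - {"turn":[0,0,0],"translation":[0,0,0],"hand":0.2}
    - {"turn":[0,0,0],"translation":[0,0,0],"hand":0.2}

```text
time_s: 13.78
eef_pos: [550.6, -158.9, 243.7]
ee_rot: [0.0, 0.725, 0.688, 0.0]
force: [6.6, -1.3, -4.7]
grip_width: 0.323
grip_force: 43.2
```

```bash
python3 -c "
from h import *
st((550,-158.8,243.7))"
```

```text
t 13.78 p [ 550.6 -158.9  243.7] phi(y) -0.052 z [ 0.  0. -1.] q [-0.49  0.42  1.36  0.    1.36 -0.43] F [ 6.6 -1.3 -4.7] T [-0.2  -1.02 -0.1 ] gw 0.323 gf 43.2
tool delta [ 0.1 -0.6 -0. ]
```

Not at the hard end yet, so I'll keep going in small steps until the force rises.

>>> move_arm:
  moves:
    - {"turn":[0,0,0],"translation":[0,0,-1],"hand":0.2}
    - {"turn":[0,0,0],"translation":[0,0,-1],"hand":0.2}
    - {"turn":[0,0,0],"translation":[0,0,0],"hand":0.2}
    - {"turn":[0,0,0],"translation":[0,0,0],"hand":0.2}

```text
time_s: 14.12
eef_pos: [550.5, -158.9, 243.8]
ee_rot: [-0.001, 0.725, 0.688, 0.0]
force: [9.8, -2.3, -16.6]
grip_width: 0.325
grip_force: 41.9
```

```bash
python3 -c "
from h import *
st((550,-158.8,243.7))"
```

```text
t 14.12 p [ 550.5 -158.9  243.8] phi(y) -0.052 z [-0.001  0.001 -1.   ] q [-0.49  0.42  1.36  0.    1.36 -0.43] F [  9.8  -2.3 -16.6] T [-0.59 -1.86 -0.18] gw 0.325 gf 41.9
tool delta [ 0.1 -0.5  0.1]
```

```bash
python3 -c "
from h import *
c=capture('scene');np.savez('s2.npz',**c);cv2.imwrite('pics/s2.png',cv2.resize(c['image'][130:310,270:470],None,fx=3.3,fy=3.3,interpolation=cv2.INTER_CUBIC))"
```

```text
(no output)
```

View pics/s2.png

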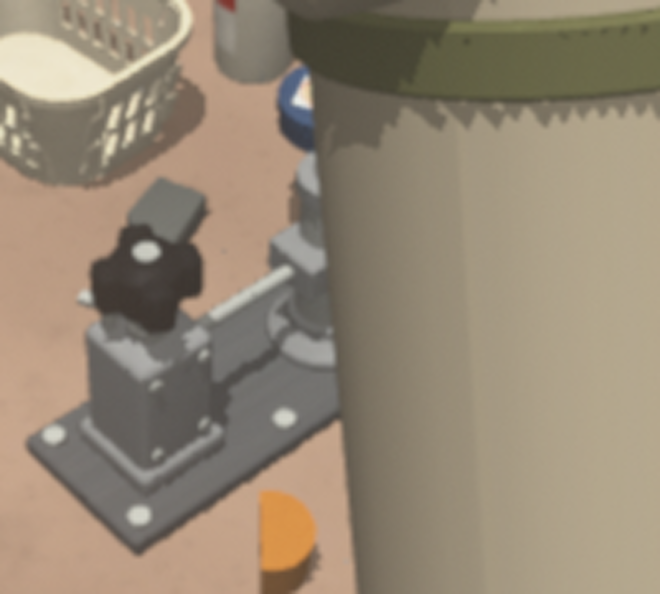

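The lug is still at its end position (82,297). The stone (165,210) and heel (287,540) haven't moved, and the post is held at its hard top stop.

```bash
python3 -c "
from h import *
st(); print(finish_job())"
```

```text
t 14.17 p [ 550.5 -158.9  243.7] phi(y) -0.052 z [-0.001  0.001 -1.   ] q [-0.49  0.42  1.36  0.    1.36 -0.43] F [  8.3  -2.6 -16.8] T [-0.55 -1.86 -0.08] gw 0.322 gf 41.9
the job is handed in; nothing more can be done
None
```

I turned the wheel until its torque jumped at the stop, then raised the post 90 mm to its top stop. The job was handed in at 14.2 s with the button still squeezed; the stone and heel had not moved, but the arm hid the tin in the last picture, so I couldn't check it.

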